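Make up two guest trays in the kitchenette

ROBOT

A 6-joint arm with a two-finger parallel gripper is mounted at the origin on the work surface. World frame = base frame: x ahead of the robot, y to its left, z up, the work surface at z = 0. Lengths are in mm, angles in rad, forces in N, time in s.
With the tool pointing down it reaches from about 350 to 975 mm from the base axis. Payload 7.1 kg.
Tool frame: the origin (TCP) lies on the front face of the gripper's body, between the roots of the fingers; the fingertips stand 80 mm ahead of it and the grasp point (between the pads) lies 61 mm ahead of it (env.tips_ahead is the distance from the TCP to the fingertips, in mm); z points along the fingers, y is the line along which they close (so a half turn about z gives the same grasp; the last joint's range is limited). The gripper opens to 88 mm and grips with 3 to 60 N. Pads are 20 mm wide; open, the fingers measure 115 mm over their backs; the gripper's body (75 mm by 178 mm) begins 61 mm behind the grasp point.
Start: joints at [-1.342, 0.423, 1.63, -0, 1.089, -0.019], TCP at [153.314, -605.888, 302.675] pointing down, gripper open.
Joint ranges: [-3, 3], [-0.9, 2.11], [0.09, 2.58], [-1.31, 4.45], [0.11, 2.69], [-2.54, 2.54]. Speed limits (rad/s): [2.39, 2.39, 3.01, 3.14, 3.14, 3.14].

INTERFACE

Orientations are given as a unit quaternion [x, y, z, w].
In Python, from station import env, set_gripper, viewer, workorder gives the robot as it stands. Calls block until the motion is done:
- env.reach(position, orientation): joint-space move of the TCP to a pose.
- env.move_l(position, rot=None, rate=150, f_stop=None): straight line of the TCP; rot=None keeps the orientation; rate is the mean speed in mm/s. With f_stop (N) it stops when the force on the tool has changed by that much, and returns True; else False.
- env.move_joints(angles): joint-space move.
- set_gripper(opening): finger opening in mm; the grip force is fixed at half the most; returns when the fingers have stopped.
- env.hold(seconds).
- env.ik(position, orientation): joint angles nearest the present ones, or None.
- env.read_state(): the state.
- viewer.camera(name): name is "side" or "top" or "wrist"; returns the picture (400x640x3 uint8, blue, green, red); there is no depth.
- viewer.camera_params(name): a dict with "fx", "fy", "cx", "cy" (pixels), "pose" (4x4, takes a point from camera to world coordinates); the wrist camera has in their place "tool_from_camera" (4x4, takes a point from camera to tool coordinates, whose origin is the TCP and whose axes are the flange's). Camera axes: x right, y up, looking along -z (the intrinsics and any distortion apply to the point x, -y, -z); pixel columns grow to the right and rows downward; lengths in mm; the calibration is good to about 2 mm. A picture is of the moment at which its call begins: read the wrist's pose just before it. camera_params takes no time and is no camera call.
A pose or a line that the arm cannot do raises env.IKError and nothing moves.
- workorder.sign_off(): hands the job in; it is judged then, once.
The state is a dict: "time_s": time; "qpos": joint angles; "dq": joint speeds; "tau": joint torques, N m; "tool_pos": TCP position; "orientation": TCP orientation; "force": force on the tool from outside, world axes, zero at the start; "wrist_torque": the same for the moment, N m; "width": finger opening in mm; "grip_force": force on a finger pad.
Only numpy, scipy, OpenCV 4.12 (cv2) and the standard library are available. Lean on these libraries where they do the work, as an engineer would, in place of code of your own. Each camera call takes 0.05 s, during which the arm holds its last target. There are 200 camera calls.

TASK

Make up the two guest trays on the counter, one thing standing upright in each compartment: the black tray gets the blue-capped water bottle, the green carton and the gold-lidded honey jar, the wooden tray gets the red coffee tin and the yellow tea box; which compartment within the tray does not matter. Tip nothing over, and leave the orange carton, the sugar pot and the green bottle where they are.

Things in the scene. Friction and masses are not known exactly. Their poses are not given: they have to be found in the camera images.
- water_center (a point): Small clear pale-blue water bottle with a blue cap and blue label, standing. 92 mm tall in all, body 52 mm across up to 60 mm height, then tapering to a 28 mm cap. About 130 g. Origin: its centre, half-way up; z up when it stands.
- green_carton_center (a point): Green drink carton with a white band and a small white cap, standing. 38 mm (its x) by 48 mm (its y), 78 mm tall plus the 4 mm cap. About 150 g. Origin: centre of the carton, 39 mm above its base; z up when it stands.
- honey_center (a point): Amber glass honey jar with a gold lid and a paper label, standing. 48 mm across, 70 mm tall. About 160 g. Origin: its centre, half-way up; z up when it stands.
- coffee_center (a point): Red coffee tin with two thin steel bands, standing. 54 mm across, 80 mm tall. About 150 g. Origin: its centre, half-way up; z up when it stands.
- tea_center (a point): Yellow tea box with a thin green band, standing. 44 mm (its x) by 50 mm (its y), 76 mm tall. About 80 g. Origin: its centre, half-way up; z up when it stands.
- black_tray: Black guest tray with a dark grey floor, fixed to the counter: a row of three square compartments, each 72 by 72 mm inside, 75 mm apart, with centres at y = -75, 0 and +75 mm in its frame (the row runs along its y). Floor 4 mm above the counter, outer and dividing walls 3 mm thick with tops 14 mm above the counter; outside 78 by 228 mm. Origin: centre of its underside, z up.
- wood_tray: Wooden guest tray, brown with a lighter floor, fixed to the counter: a row of two square compartments, each 72 by 72 mm inside, with centres at y = -37.5 and +37.5 mm in its frame (the row runs along its y). Floor 4 mm above the counter, outer and dividing walls 3 mm thick with tops 14 mm above the counter; outside 78 by 153 mm. Origin: centre of its underside, z up.
- orange_carton_center (a point): Orange drink carton with a white band, same shape as the green one (38 by 48 mm, 78 mm tall plus 4 mm cap), loose; it is not wanted and stays where it is. Origin: its centre, 39 mm up.
- sugar_center (a point): White sugar pot with a grey lid, 58 mm across, 66 mm tall, loose; it stays where it is. Origin: its centre, half-way up; z up when it stands.
- green_bottle_center (a point): Green glass bottle with a black cap, same shape as the water bottle (52 mm across, 92 mm tall), loose; it stays where it is. Origin: its centre, half-way up; z up when it stands.
Things that resemble listed ones, but are neither listed nor needed, are in the scene too. Leave any purple look-alike of the part that bears honey_center alone.

How it is judged (in metres and radians):
At the end, for the whole second after the job is handed in: Bottle, green carton and honey each upright (0.1 rad) and at rest on a compartment floor of the black tray (height within 4 mm; a compartment holds only one), coffee tin and tea box likewise in the wooden tray; orange carton, sugar pot and green bottle within 30 mm of their start (x of water_center in the frame of black_tray between -0.022 and 0.022 m and y of water_center in the frame of black_tray between -0.098 and 0.098 m and z of water_center in the frame of black_tray between 0.046 and 0.054 m and angle between each of water_center, green_carton_center, honey_center, coffee_center, tea_center's own z axis and vertical below 0.1 rad and linear speed of each of water, green_carton, honey, coffee, tea below 0.02 m/s and x of green_carton_center in the frame of black_tray between -0.022 and 0.022 m and y of green_carton_center in the frame of black_tray between -0.098 and 0.098 m and z of green_carton_center in the frame of black_tray between 0.039 and 0.047 m and x of honey_center in the frame of black_tray between -0.022 and 0.022 m and y of honey_center in the frame of black_tray between -0.098 and 0.098 m and z of honey_center in the frame of black_tray between 0.035 and 0.043 m and x of coffee_center in the frame of wood_tray between -0.022 and 0.022 m and y of coffee_center in the frame of wood_tray between -0.06 and 0.06 m and z of coffee_center in the frame of wood_tray between 0.04 and 0.048 m and x of tea_center in the frame of wood_tray between -0.022 and 0.022 m and y of tea_center in the frame of wood_tray between -0.06 and 0.06 m and z of tea_center in the frame of wood_tray between 0.038 and 0.046 m and distance of each of orange_carton_center, sugar_center, green_bottle_center from where it was at the start of the episode below 0.03 m); the robot touches nothing.
It fails at once if one of the orange carton, the sugar pot and the green bottle is shifted by more than 30 mm or knocked over (distance of any of orange_carton_center, sugar_center, green_bottle_center from where it was at the start of the episode above 0.03 m or angle between any of orange_carton_center, sugar_center, green_bottle_center's own z axis and vertical above 0.5 rad).
It fails at once if something for the trays is tipped over (angle between any of water_center, green_carton_center, honey_center, coffee_center, tea_center's own z axis and vertical above 0.7 rad).
It also fails if it takes over 131 s, if anything falls off the work surface, if the arm or the gripper's body presses on something with over 40 N, if the wrist force passes 120 N, or if a joint passes its speed limit or range.

## Working session

There is one attempt and no reset: what is moved stays moved. The work goes in short steps, each a Python script; the robot and the scene stay as the last script left them, time stands still between calls to the robot, and variables do not carry over. Pictures are saved under pics/ and viewed, at most 14 in all, crops included, and the job is handed in when it is done.

```bash
ls; mkdir -p pics
python3 - <<'E'
from station import env,viewer
import cv2
for n in("top","side"):
    cv2.imwrite(f"pics/{n}0.png",viewer.camera(n)); p=viewer.camera_params(n); print(n,p)
print(viewer.camera_params("wrist")); s=env.read_state(); print(s)
E
```

```text
pics
top {'fx': 372.43533462054233, 'fy': 372.43533462054233, 'cx': 323.00046157509547, 'cy': 194.0484945737621, 'pose': array([[-2.82268356e-02,  9.94103927e-01, -1.04693023e-01,
         4.56928059e+02],
       [-9.99587070e-01, -2.86347916e-02, -2.39537325e-03,
        -2.66753789e+01],
       [-5.37911285e-03,  1.04582178e-01,  9.94501701e-01,
         1.20891429e+03],
       [ 0.00000000e+00,  0.00000000e+00,  0.00000000e+00,
         1.00000000e+00]])}
side {'fx': 379.55952999038846, 'fy': 379.55952999038846, 'cx': 314.04455391158973, 'cy': 205.860082138446, 'pose': array([[ 9.92505364e-01,  6.31062372e-02, -1.04645617e-01,
         4.86023202e+02],
       [-1.21257008e-01,  6.14822133e-01, -7.79288446e-01,
        -7.61198242e+02],
       [ 1.51604797e-02,  7.86136978e-01,  6.17866339e-01,
         6.63933568e+02],
       [ 0.00000000e+00,  0.00000000e+00,  0.00000000e+00,
         1.00000000e+00]])}
{'fx': 276.1951733157651, 'fy': 276.1951733157651, 'cx': 326.7553898396626, 'cy': 199.44208472368305, 'tool_from_camera': array([[ 6.38930755e-04,  9.51799017e-01,  3.06721734e-01
[... 277 characters left out ...]
+00]])}
{'time_s': 0.1, 'qpos': array([-1.34197153e+00,  4.23708420e-01,  1.63057537e+00,  9.62154506e-06,
        1.08860949e+00, -1.89789482e-02]), 'dq': array([ 0.000957  , -0.0013279 , -0.00285967,  0.00047167, -0.0003349 ,
        0.00180927]), 'tau': array([-7.29376952e-04, -5.45614743e+01, -2.74324661e+01,  6.44584699e-02,
        1.88290532e-02, -2.61999975e-05]), 'tool_pos': array([ 153.25110335, -605.53084694,  302.02934385]), 'orientation': array([ 9.92334044e-01,  1.23582858e-01, -6.38703625e-05, -6.47184104e-04]), 'force': array([ 0.58274802,  0.29408938, -1.34137664]), 'wrist_torque': array([ 0.05661372, -0.02080157, -0.00795979]), 'grip_force': 0.0, 'width': 87.86263203971342}
```

View pics/top0.png

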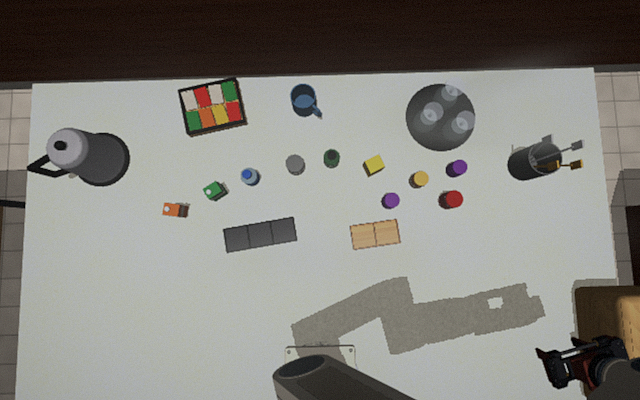

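View pics/side0.png

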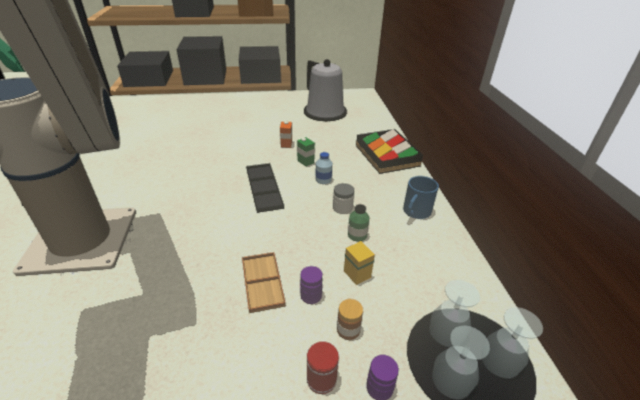

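The top view (top pixels) shows these candidates:
- **Water bottle:** blue cap at (249,176). It could be confused with the green bottle (331,158) and the mug (304,100).
- **Green carton:** (215,190). It could be confused with the orange carton (176,210) and the pieces in the box at (212,107).
- **Honey:** gold lid at (420,179). The purple look-alikes are at (391,200) and (457,168).
- **Coffee tin:** red at (452,199).
- **Tea box:** yellow at (374,165).
- **Sugar pot:** (295,164).

The black tray is at (260,234) and the wooden tray at (375,234).

Next I'll check these choices in a close crop and measure.

```bash
cat > h.py <<'E'
from station import env,set_gripper,viewer,workorder
import numpy as np,cv2
from scipy.spatial.transform import Rotation as R
def cast(px,p,T,z):
    px=np.atleast_2d(px).astype(float)
    d=np.c_[(px[:,0]-p['cx'])/p['fx'],-(px[:,1]-p['cy'])/p['fy'],-np.ones(len(px))]@T[:3,:3].T
    return T[:3,3]+d*((z-T[2,3])/d[:,2])[:,None]
def proj(X,p,T):
    c=(np.atleast_2d(X)-T[:3,3])@T[:3,:3]
    return np.c_[p['cx']+p['fx']*c[:,0]/-c[:,2],p['cy']-p['fy']*c[:,1]/-c[:,2]]
def wrist():
    s=env.read_state(); p=viewer.camera_params("wrist"); im=viewer.camera("wrist")
    T=np.eye(4);T[:3,:3]=R.from_quat(s['orientation']).as_matrix();T[:3,3]=s['tool_pos']
    return im,p,T@p['tool_from_camera']
def down(a): # tool pointing down, tool y (closing line) at world angle a
    y=np.array([np.cos(a),np.sin(a),0]);z=np.array([0,0,-1.]);x=np.cross(y,z)
    return R.from_matrix(np.c_[x,y,z]).as_quat()
E
python3 - <<'E'
from h import *
im=cv2.imread("pics/top0.png");p=viewer.camera_params("top")
cv2.imwrite("pics/crop.png",cv2.resize(im[145:260,155:475],None,fx=2.5,fy=2.5,interpolation=cv2.INTER_CUBIC))
for n,px,z in [("water",(249,174),92),("green",(214,187),78),("honey",(420,177),70),("coffee",(452,197),80),("tea",(374,163),76),("orange",(175,208),78),("sugar",(295,162),66),("gb",(331,156),92),("pur1",(391,199),70),("pur2",(457,167),70),("black",(260,234.5),14),("wood",(375,234),14)]:
    print(n,cast(px,p,p['pose'],z)[0].round(0))
s=env.read_state();print(R.from_quat(s['orientation']).as_matrix().round(2))
E
```

```text
water [642. 199.  92.]
green [607. 309.  78.]
honey [ 621. -325.   70.]
coffee [ 555. -416.   80.]
tea [ 668. -184.   76.]
orange [546. 428.  78.]
sugar [680.  60.  66.]
gb [690. -52.  92.]
pur1 [ 556. -232.   70.]
pur2 [ 649. -441.   70.]
black [459. 181.  14.]
wood [ 450. -186.   14.]
[[ 0.97  0.25 -0.  ]
 [ 0.25 -0.97  0.  ]
 [ 0.   -0.   -1.  ]]
```

View pics/crop.png

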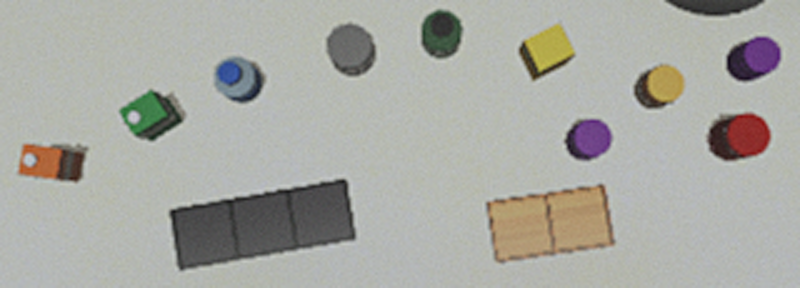

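The crop confirms each choice: blue cap at (230,73), green carton at (150,112), gold lid at (662,82), red tin at (747,133) and yellow box at (547,48). The purple jars are clearly separate. Next I'll take close wrist shots from above each target and each tray.

Run:
```python
from h import *
import pickle
D={}
for n,x,y in [("coffee",555,-416),("honey",621,-325),("tea",668,-184),("wood",450,-186),("black",459,181),("water",642,199),("green",607,309)]:
    env.reach([x,y,300],down(-np.pi/2)); env.hold(.3)
    D[n]=wrist()
pickle.dump(D,open("D.pkl","wb"))
m=[cv2.resize(D[n][0][60:340,140:500],(360,280)) for n in D]
z=np.zeros_like(m[0])
cv2.imwrite("pics/w1.png",np.vstack([np.hstack(m[:2]),np.hstack(m[2:4])]))
cv2.imwrite("pics/w2.png",np.vstack([np.hstack(m[4:6]),np.hstack([m[6],z])]))
print(env.read_state()['time_s'])
```

```text
8.9
```

View pics/w1.png

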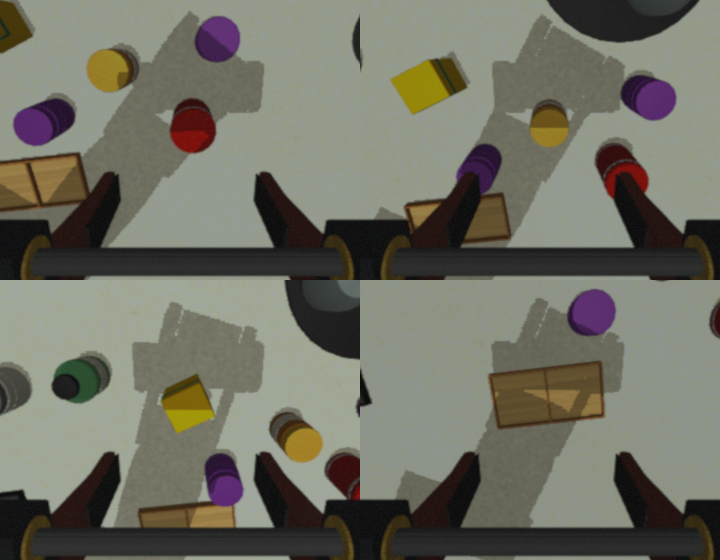

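View pics/w2.png

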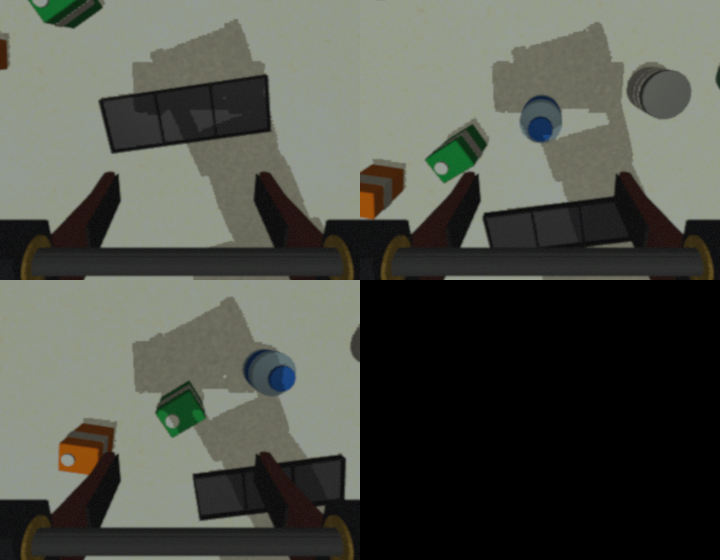

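The montages show the top faces and both trays clearly. In w1 the red tin is at (193,131), the gold lid at (549,124), the tea box at (188,405) and the wooden tray at (547,395). In w2 the black tray is at (186,113), the blue cap at (540,129) and the green carton at (181,410).

Next I'll compute positions, with zooms of the two boxes.

```bash
cat > meas.py <<'E'
from h import *
import pickle
from scipy.optimize import least_squares
def blob(im,lo,hi,c,roi=70):
    hsv=cv2.cvtColor(im,cv2.COLOR_BGR2HSV)
    if lo[0]>hi[0]: m=cv2.inRange(hsv,(0,lo[1],lo[2]),hi)|cv2.inRange(hsv,lo,(179,hi[1],hi[2]))
    else: m=cv2.inRange(hsv,lo,hi)
    k=np.zeros_like(m);cv2.circle(k,tuple(map(int,c)),roi,255,-1)
    m=cv2.morphologyEx(m&k,cv2.MORPH_OPEN,np.ones((3,3)))
    cs=cv2.findContours(m,cv2.RETR_EXTERNAL,cv2.CHAIN_APPROX_NONE)[0]
    return max(cs,key=cv2.contourArea)[:,0,:]
def circ(c,p,T,z,r,q=.0):
    w=cast(c,p,T,z)[:,:2]; w=w[w[:,0]<w[:,0].min()+r]  # half away from the camera's nadir (-x)
    f=least_squares(lambda v:np.hypot(*(w-v[:2]).T)-v[2],[w[:,0].min()+r,w[:,1].mean(),r],loss="soft_l1")
    return f.x
E
python3 - <<'E'
from meas import *
D=pickle.load(open("D.pkl","rb"))
im,p,T=D["coffee"];print("coffee",circ(blob(im,(170,120,40),(10,255,255),(333,188)),p,T,80,27))
im,p,T=D["honey"];print("honey",circ(blob(im,(12,110,60),(28,255,255),(329,184),40),p,T,70,24))
im,p,T=D["water"];print("cap",circ(blob(im,(105,150,80),(125,255,255),(320,189),25),p,T,92,14))
for n,lo,hi,c in [("wood",(5,60,20),(28,255,255),(327,175)),("black",(0,0,0),(179,255,75),(326,173))]:
    im,p,T=D[n]; b=blob(im,lo,hi,c,100); w=cast(b,p,T,14)[:,:2].astype(np.float32); print(n,cv2.minAreaRect(w))
z=[cv2.resize(D[n][0][y-45:y+45,x-45:x+45],(540,540),interpolation=cv2.INTER_CUBIC) for n,x,y in(("tea",328,185),("green",321,190))]
cv2.imwrite("pics/z.png",cv2.resize(np.hstack(z),(800,400)))
E
```

```text
coffee [ 551.69030537 -423.01935131   24.99058779]
honey [ 618.51084601 -329.04637675   22.4722472 ]
cap [643.79956694 206.22316811  12.110378  ]
wood ((450.50128173828125, -186.93263244628906), (79.76493072509766, 152.97975158691406), 6.776960372924805)
black ((460.03411865234375, 181.29470825195312), (79.64025115966797, 225.8771209716797), 8.359282493591309)
```

View pics/z.png

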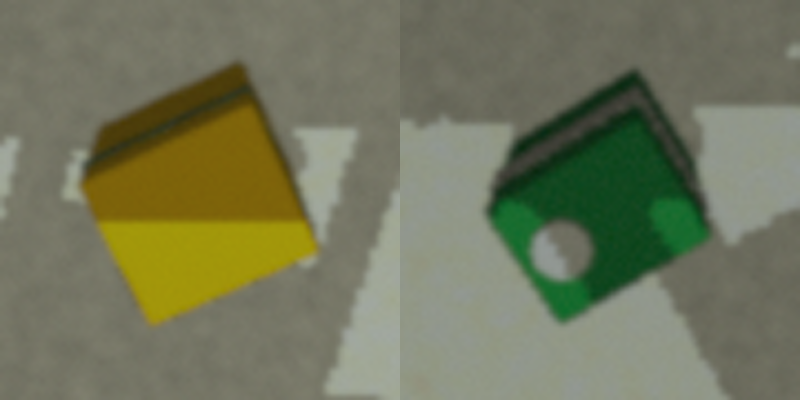

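The zoom shows the top-face corners. Tea: (82,182), (248,97), (318,247), (152,325). Green, relative to its own panel: (88,212), (236,106), (310,236), (162,322).

Run:
```python
from meas import *
D=pickle.load(open("D.pkl","rb"))
for n,o,z,c in[("tea",(283,140),76,[(82,182),(248,97),(318,247),(152,325)]),("green",(276,145),78,[(88,212),(236,106),(310,236),(162,322)])]:
    im,p,T=D[n]; w=cast(np.array(c)/4.444+o-.4,p,T,z)[:,:2]
    e=np.roll(w,-1,0)-w
    print(n,w.mean(0).round(1),np.hypot(*e.T).round(1),np.degrees(np.arctan2(e[:,1],e[:,0])).round(1))
```

```text
tea [ 667.8 -186.8] [47.6 43.5 48.6 42.8] [ -62.6 -154.6  116.5   24.1]
green [600.6 314.9] [47.1 39.3 45.6 35.7] [ -54.  -150.6  121.6   31.4]
```

```bash
cat > pp.py <<'E'
from h import *
TR={"wood":((450.5,-186.9),np.radians(6.8)),"black":((460,181.3),np.radians(8.2))}
def go(x,y,z,a):
    q0=env.read_state()['qpos']; c=[]
    for t in (a,a+np.pi):
        q=env.ik([x,y,z],down(t))
        if q is not None: c.append((np.abs(np.array(q)-q0).max(),t))
    t=min(c)[1]; env.reach([x,y,z],down(t))
def pick(x,y,a,op,z=100):
    go(x,y,200,a); set_gripper(op)
    hit=env.move_l([x,y,z],rate=130,f_stop=12); set_gripper(0)
    s=env.read_state(); print("pick hit",hit,"w",round(s['width'],1),"F",s['grip_force'],s['tool_pos'].round(1))
    env.move_l([x,y,240],rate=200); print("lifted w",round(env.read_state()['width'],1))
def place(tray,v,z=100):
    c,a=TR[tray]; x=c[0]-np.sin(a)*v; y=c[1]+np.cos(a)*v
    go(x,y,240,a); env.move_l([x,y,z+16],rate=150); env.hold(.2)
    hit=env.move_l([x,y,z+3],rate=25,f_stop=8); s=env.read_state()
    print("place hit",hit,s['tool_pos'].round(1),"w",round(s['width'],1)); set_gripper(s['width']+18)
    env.move_l([x,y,220],rate=200); print("t",env.read_state()['time_s'])
E
python3 - <<'E'
from pp import *
pick(600.6,314.9,np.radians(32),70); place("black",75)
env.hold(.1);cv2.imwrite("pics/g.png",wrist()[0])
E
```

```text
pick hit False w 37.6 F 30.000033974647522 [600.7 314.9 100.3]
lifted w 38.2
place hit True [449.2 255.5 104.1] w 37.8
t 17.1833
```

View pics/g.png

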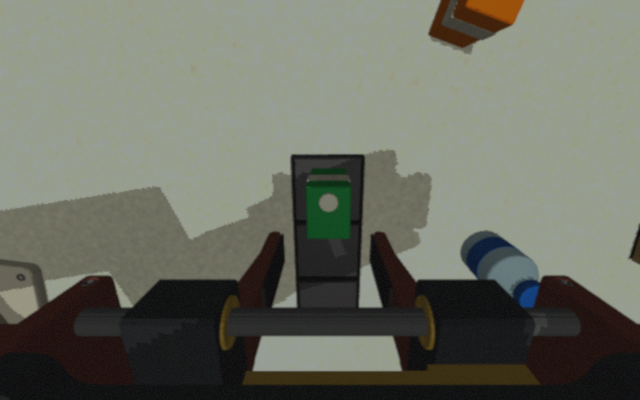

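The green carton, at (328,205), stands upright in the end compartment. The same routine will do the others.

Run:
```python
from pp import *
pick(643.8,206.2,np.radians(8),76); place("black",0)
pick(667.8,-186.8,np.radians(26),70); place("wood",37.5)
cv2.imwrite("pics/m.png",viewer.camera("side"))
```

```text
pick hit False w 51.0 F 30.011758022010326 [644.  206.3 100.6]
lifted w 51.1
place hit True [460.  181.3 104.4] w 51.0
t 24.625
pick hit False w 44.0 F 29.969938695430756 [ 668.  -186.9  100.5]
lifted w 44.2
place hit True [ 446.  -149.7  104.3] w 44.0
t 32.4833
```

View pics/m.png

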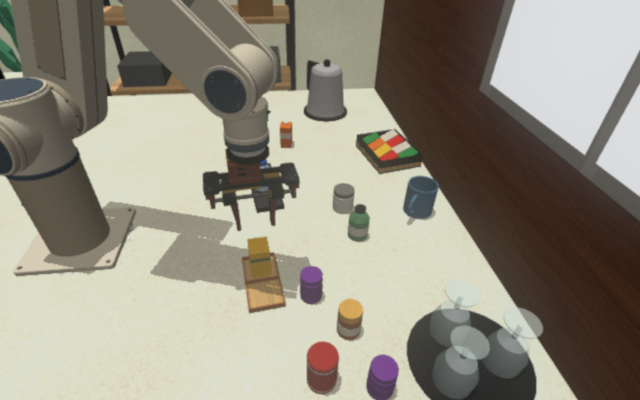

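The tea box, at (260,257), stands upright in the far compartment of the wooden tray. The honey jar and coffee tin are still where they were.

Run:
```python
from pp import *
pick(618.5,-329,np.radians(5),72); place("black",-75)
pick(551.7,-423,np.radians(90),78); place("wood",-37.5)
c=TR["wood"][0]
go(350,-420,300,0)
env.hold(.3)
cv2.imwrite("pics/f1.png",viewer.camera("side"));cv2.imwrite("pics/f2.png",viewer.camera("top")[130:270,140:480].repeat(2,0).repeat(2,1))
print(env.read_state()['time_s'])
```

```text
pick hit False w 47.7 F 30.000795321739133 [ 618.7 -329.1  100.6]
lifted w 48.2
place hit True [470.7 107.1 104.4] w 47.5
t 40.75
pick hit False w 52.9 F 30.000013411045074 [ 551.9 -423.2  100.6]
lifted w 52.8
place hit True [ 454.9 -224.1  104.3] w 52.9
t 49.6333
50.9667
```

View pics/f1.png

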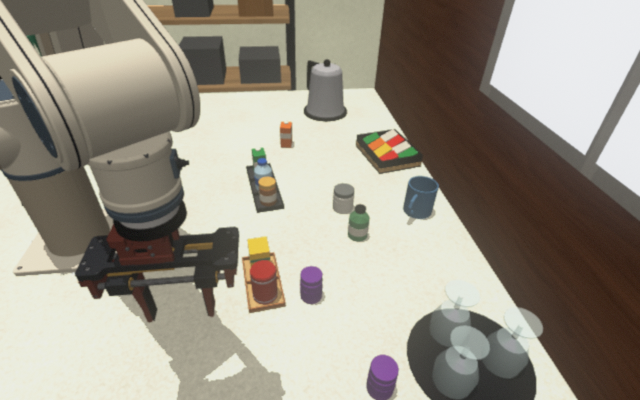

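View pics/f2.png

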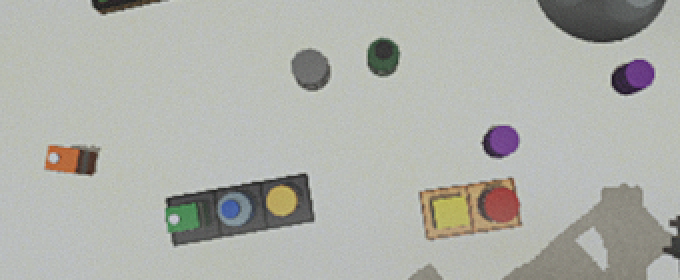

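All five items stand upright in their compartments: green (183,218), blue cap (231,209), honey (282,200), tea (450,212), coffee (500,204). The orange carton, sugar pot, green bottle and both purple jars are where they started, and the arm is clear of everything.

```bash
python3 -c "
from station import workorder;print(workorder.sign_off())"
```

```text
the job is handed in; nothing more can be done
None
```

Both trays are made up and the job is handed in at about 51 s of the 131 s limit: all five items stand upright in their compartments, and the orange carton, sugar pot and green bottle look unmoved in the final camera views (no pass or fail result came back).

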